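Load the tin carrier and lift it level by its bail

TASK

Load the tin carrier and hold it up ready to carry away: of the two tins on the stone slab, set the cream one squarely on the dye pot that already stands in the carrier, then the small dark tin squarely on the cream tin, letting go of each. Then swing the folded bail handle up over the column, take it by its wooden grip and lift the carrier straight up about 80 mm off the slab without tipping it, and finish while still holding it there, level and still, with all three tins in place. Leave everything else alone.

Things in the scene. Friction and masses are not known exactly. Their poses are not given: they have to be found in the camera images.
- slab: Fixed grey stone slab lying on the bench, 220 x 480 mm, 44 mm thick, top level; carrier and tins stand on it. Origin: centre of its underside, y along its length (carrier at its -y end). Keep the gripper clear of the fly press lever hanging about 120 mm behind the carrier and of the ball-ended lever, 350 mm high, of the small blue press to the right.
- carrier: Loose tin carrier, 0.4 kg: dark wooden board 104 (x) x 136 (y) mm, top 15 mm up; upright steel straps 24 mm wide, 120 mm high at y = +-70 mm; open at +-x. A brass ring (77 mm inside, 7 mm high) on the board holds the bottom tin. Origin: centre of underside; z up, y from strap to strap. The bail starts folded out to its -x side, which faces roughly towards the robot.
- seat (a point): Centre of the board's top inside the brass ring, where the dye pot stands (15 mm above the carrier's underside).
- pivot_mid (a point): Midpoint between the two bail pivots, on the bail's hinge axis (which runs along the carrier's y), 108 mm above the carrier's underside.
- bail (a joint): Bail handle angle (rad): 0 = folded on its stop to the carrier's -x side, 5 degrees above level (the start); 1.48 = upright over the column; 2.97 = folded to the other side. A loose hinge: let go, the bail drops to a side; the lifted carrier hangs freely from it, level when the tins stand centred.
- grip_mid (a point): Middle of the bail's light wooden grip, a round roller 16 mm thick and 80 mm long, along the carrier's y, that spins freely on the bail's crossbar. Its axis lies 100 mm from the bail's hinge axis; folded, it is about 117 mm above the carrier's underside, upright 208 mm.
- grip: The wooden roller grip itself (same middle as point grip_mid; it turns about its own y axis).
- dye_pot: Dye pot, round tin with dark red body and brown wooden-looking lid, 70 mm across, 50 mm high, 0.14 to 0.23 kg, standing in the carrier's ring. Origin: centre of its underside, z up.
- cream_tin: Cream tin, plain round cream-white closed tin, 70 mm across at the lid (the upper 13 mm), 68 mm below it, 40 mm high, 0.12 to 0.2 kg, standing on the slab, left of the carrier. Origin: centre of its underside, z up.
- dark_tin: Small dark tin, round closed tin, dark with a dark red-brown lid, 62 mm across at the lid (the upper 13 mm), 60 mm below it, 38 mm high, 0.08 to 0.14 kg, standing on the slab, left of the carrier; which of the two tins stands farther left varies. Origin: centre of its underside, z up.
- thread_spool: Bystander: spool of red thread, 58 mm across, 60 mm high. Origin: centre of its underside.
- leather_roll: Bystander: plum-coloured leather roll, 51 x 100 x 47 mm. Origin: centre of its underside.
- beeswax: Bystander: yellow cake of beeswax, 38 x 60 x 21 mm. Origin: centre of its underside.

How it is judged:
By the outcome, as a careful person would: the job done as asked, in the order asked, and still so for the second after the job is handed in, while the arm keeps its last pose, push and grip.
It also fails if it takes over 64 s, if anything falls off the work surface, if the arm or the gripper's body presses on something with over 40 N, if the wrist force passes 120 N, or if a joint passes its speed limit or range.

ROBOT

A 6-joint arm with a two-finger parallel gripper is mounted at the origin on the work surface; the furniture and walls round the work are solid. World frame = base frame: x ahead of the robot, y to its left, z up, the work surface at z = 0. Lengths are in mm, angles in rad, forces in N, time in s.
With the tool pointing down it reaches from about 325 to 850 mm from the base axis. Payload 4.4 kg.
Tool frame: the origin (TCP) lies at the very end of the fingers, on their centre line; the grasp point (between the pads) lies manip.pinch_z behind it (manip.pinch_z is the distance from the TCP to the grasp point, in mm); z points along the fingers, y is the line along which they close (so a half turn about z gives the same grasp; the last joint's range is limited). The gripper opens to 94 mm and grips with 3 to 60 N. Pads are 16 mm wide; open, the fingers measure 119 mm over their backs; the gripper's body (75 mm by 177 mm) begins 78 mm behind the grasp point.
Start: joints at [1.073, 0.207, 1.542, -0, 1.393, -0.15], TCP at [195.987, 540.57, 168.847] pointing down, gripper open.
Joint ranges: [-2.73, 2.73], [-0.86, 2.22], [0.23, 2.46], [-1.11, 4.25], [0.08, 2.63], [-2.82, 2.82]. Speed limits (rad/s): [2.79, 2.79, 3.14, 3.14, 3.14, 3.14].

INTERFACE

Orientations are given as a unit quaternion [x, y, z, w].
In Python, from station import manip, cams, ticket gives the robot as it stands.
- The arm moves only by the tool move_arm, never from a script. Its argument "moves" is a list of rows, each a list of 3 entries, a list of its own where there are three numbers: the shift along the tool's x, y, z in cm, then the turn, a rotation vector about the tool's x, y, z in rad, then the finger opening in cm, from 0 to 9.4. A call has 1 to 20 rows; each row shifts and turns the commanded pose from where the row before left it, along the tool's axes as they then stand; what a row does not reach is not made up. A row lasts 1/10 s, in which the tool goes at most 50 mm and 8.59 degrees, less where a joint would pass 70% of its speed; a pose out of reach is approached as far as the arm can. A call with a gripper value outside its range is refused whole. The fingers move at their own pace and stop on an object; "squeeze" is the grip in N (left out, the last holds). Time passes only in rows, so rows that do not move let the fingers close. It gives the time, the measured TCP pose, the force, the opening and the grip force at its end, in the units of the state.
- manip.get_obs(): the state, without advancing time (a new reading comes with each control period).
- cams.grab_frame(name): name is "scene" or "side" or "wrist"; returns (picture, depth): 420x560x3 uint8, red, green, blue; 420x560 float32, mm along the optical axis (not along the pixel's ray), 0 where there is no reading.
- cams.camera_model(name): a dict with "mtx" (3x3 intrinsics, pixels), "position" and "orientation" of the camera in the world; the wrist camera has in their place "hand_eye" (4x4, takes a point from camera to tool coordinates, whose origin is the TCP and whose axes are the flange's). Camera axes: x right, y up, looking along -z (the intrinsics and any distortion apply to the point x, -y, -z); pixel columns grow to the right and rows downward; lengths in mm; the calibration is good to about 2 mm. A picture is of the moment at which its call begins: read the wrist's pose just before it. camera_model takes no time and is no camera call.
- ticket.job_done(): hands the job in; it is judged then, once.
The state is a dict: "time_s": time; "qpos": joint angles; "joint_vel": joint speeds; "joint_efforts": joint torques, N m; "tool_pos": TCP position; "tool_rot": TCP orientation; "contact_force": force on the tool from outside, world axes, zero at the start; "ft_torque": the same for the moment, N m; "finger_gap": finger opening in mm; "gripper_force": force on a finger pad.
Only numpy, scipy, OpenCV 4.12 (cv2) and the standard library are available. Lean on these libraries where they do the work, as an engineer would, in place of code of your own. Each camera call takes 0.05 s, during which the arm holds its last target. There are 200 camera calls.

## Working session

There is one attempt and no reset: what is moved stays moved. The work goes in short steps, Python scripts to look and compute and a tool call to move; the robot and the scene stay as the last step left them, time stands still between calls to the robot, and variables do not carry over. Pictures are saved under pics/ and viewed, at most 10 in all, crops included, and the job is handed in when it is done.

Besides the shell and the picture viewer there is one more tool, called after "Emit:" in YAML: its name, and indented under it one key for each argument. move_arm: Moves the arm, as the interface text tells. Its arguments: {"type":"object","properties":{"moves":{"type":"array","items":{"type":"array"}},"squeeze":{"type":"number"}},"required":["moves"]}

```bash
ls; mkdir -p pics; cat > h.py <<'E'
import numpy as np, cv2
from scipy.spatial.transform import Rotation as R
from station import manip, cams, ticket
def cam(name):
    m=cams.camera_model(name)
    if 'hand_eye' in m:
        o=manip.get_obs(); T=np.eye(4); T[:3,:3]=R.from_quat(o['tool_rot']).as_matrix(); T[:3,3]=o['tool_pos']
        return m,T@np.array(m['hand_eye'])
    T=np.eye(4); q=np.array(m['orientation']); T[:3,:3]=R.from_quat(q).as_matrix() if q.size==4 else q; T[:3,3]=m['position']
    return m,T
def grab(name,save=None):
    m,T=cam(name); rgb,d=cams.grab_frame(name)
    if save: cv2.imwrite('pics/'+save,cv2.cvtColor(rgb,cv2.COLOR_RGB2BGR))
    K=np.array(m['mtx']); v,u=np.mgrid[:420,:560]
    dist=np.array(m.get('distortion',m.get('dist',np.zeros(5))),float)
    p=cv2.undistortPoints(np.stack([u,v],-1).reshape(-1,1,2).astype(np.float64),K,dist).reshape(420,560,2)
    P=np.stack([p[...,0]*d,-p[...,1]*d,-d],-1)@T[:3,:3].T+T[:3,3]
    P[d==0]=np.nan
    return rgb,d,P
E
python3 - <<'E'
from h import *
print(cams.camera_model('scene'),cams.camera_model('wrist'),manip.pinch_z)
o=manip.get_obs();print(o)
for n in('scene','side','wrist'):
    rgb,d,P=grab(n,n+'0.png'); np.savez('/tmp/'+n,rgb=rgb,P=P)
a=[cv2.imread(f'pics/{n}0.png') for n in('scene','side')]
E
```

```text
pics
{'mtx': array([[424.96027974,   0.        , 277.37309964],
       [  0.        , 424.96027974, 208.41678682],
       [  0.        ,   0.        ,   1.        ]]), 'position': array([ 199.95545287, -478.28298951, 1125.98375984]), 'orientation': array([ 0.2549601 , -0.0681495 , -0.22599794,  0.93769714])} {'mtx': array([[314.35207701,   0.        , 280.94418421],
       [  0.        , 314.35207701, 201.76005581],
       [  0.        ,   0.        ,   1.        ]]), 'hand_eye': array([[ 4.71830580e-04,  9.67887645e-01,  2.51382746e-01,
         7.36673702e+01],
       [ 9.99999736e-01, -5.95418583e-04,  4.15572813e-04,
        -3.40707449e-03],
       [ 5.51905749e-04,  2.51382484e-01, -9.67887670e-01,
        -2.16586566e+02],
       [ 0.00000000e+00,  0.00000000e+00,  0.00000000e+00,
         1.00000000e+00]])} 18.8
{'time_s': 0.0, 'qpos': array([ 1.07250299e+00,  2.07426178e-01,  1.54293858e+00, -4.59477437e-05,
        1.39348696e+00, -1.50520264e-01]), 'joint_vel': array([-4.06815463e-05,  1.23278628e-03,  2.65648385e-04,  1.15358910e-03,
        8.10188488e-04, -7.52650202e-04]), 'joint_efforts': array([ 8.98204853e-04, -3.70866609e+01, -2.81424737e+01,  6.98108319e-02,
        3.59893602e-02, -1.76063882e-04]), 'tool_pos': array([195.57263062, 539.77642855, 167.69468908]), 'tool_rot': array([ 1.73007447e-01,  9.84919868e-01, -1.07782488e-03, -3.38605582e-04]), 'contact_force': array([-0.36360615, -0.14142085, -0.20074857]), 'ft_torque': array([0.02578291, 0.02013769, 0.04374881]), 'gripper_force': 0.0, 'finger_gap': 94.20635174277609}
```

View pics/scene0.png

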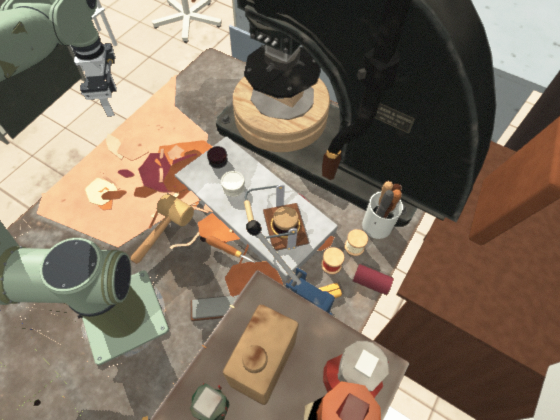

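View pics/side0.png

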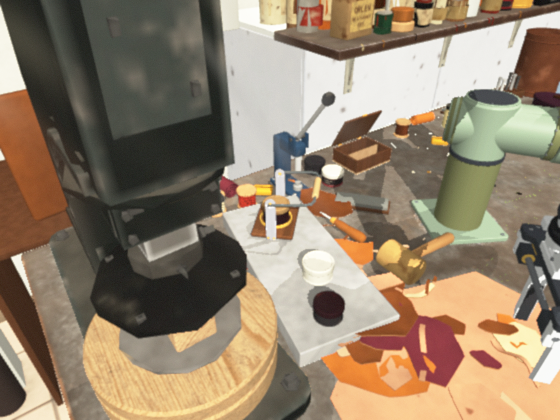

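The scene view shows the dark tin at (217,156), the cream tin at (233,182), the pot in the carrier at (286,222), and the folded grip at (249,212), with the blue press ball at (253,228). The side view agrees.

```bash
python3 - <<'E'
from h import *
S=np.load('/tmp/scene.npz');P=S['P'];rgb=S['rgb']
D=np.load('/tmp/side.npz');Q=D['P']
for n,(u,v) in dict(dark=(217,156),cream=(233,180),pot=(286,219),grip=(249,210),ball=(253,228),slab=(200,175),board=(275,212),fl=(331,165),fl2=(331,175)).items():
    print(n,P[v-1:v+2,u-1:u+2].reshape(-1,3).mean(0).round(1))
for n,(u,v) in dict(dark=(328,302),cream=(318,261),grip=(317,188),ball=(328,99)).items():
    print('side',n,Q[v-1:v+2,u-1:u+2].reshape(-1,3).mean(0).round(1))
c=cv2.resize(cv2.cvtColor(rgb[140:280,190:340],cv2.COLOR_RGB2BGR),None,fx=4,fy=4,interpolation=cv2.INTER_CUBIC)
cv2.imwrite('pics/c1.png',c)
c=cv2.resize(cv2.cvtColor(D['rgb'][150:330,210:370],cv2.COLOR_RGB2BGR),None,fx=3.3,fy=3.3,interpolation=cv2.INTER_CUBIC)
cv2.imwrite('pics/c2.png',c)
# clusters near slab region by height
A=np.concatenate([P.reshape(-1,3),Q.reshape(-1,3)])
np.save('/tmp/A',A)
E
```

```text
dark [415.6 316.4  79.4]
cream [422.3 211.2  81.6]
pot [493.5  10.8 106.5]
grip [402.2  49.  167.7]
ball [354.2 -90.1 342.1]
slab [347.2 300.   42.6]
board [479.9  50.4  94.7]
fl [648.5  53.2 209.3]
fl2 [653.9  51.1 162.1]
side dark [421.5 326.3  79.7]
side cream [421.9 212.6  81.8]
side grip [401.8  55.7 167. ]
side ball [362.5 -67.5 335.1]
```

View pics/c1.png

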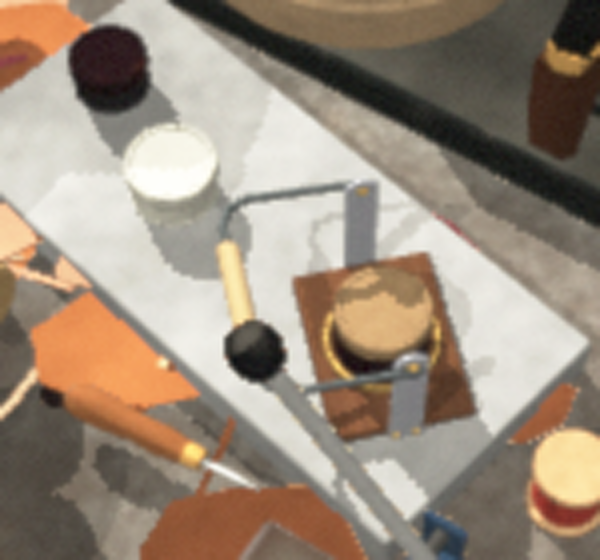

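The crop shows the carrier rotated a bit, with straps at crop (360,190) and (412,365), the bail towards the robot, and the press lever rising from the lower right to its ball. Next I fit positions from depth.

```bash
python3 - <<'E'
from h import *
from scipy.optimize import least_squares
def fit(P,c,z,r,R0=45,tol=4):
    m=(np.hypot(P[...,0]-c[0],P[...,1]-c[1])<R0)&(abs(P[...,2]-z)<tol)
    p=P[m][:,:2]
    h=cv2.convexHull(p.astype(np.float32))[:,0]
    f=least_squares(lambda c:np.hypot(*(h-c).T)-r,p.mean(0),loss='soft_l1')
    f2=least_squares(lambda c:np.hypot(*(h-c[:2]).T)-c[2],[*f.x,r],loss='soft_l1')
    return f.x.round(1),f2.x.round(1),P[m][:,2].mean().round(1),len(p)
for n in('scene','side'):
    P=np.load(f'/tmp/{n}.npz')['P']
    print(n,'dark',fit(P,(418,321),80,31),'cream',fit(P,(422,211),83,35),'pot',fit(P,(495,15),108,35))
    m=(P[...,2]>158)&(P[...,2]<175)&(abs(P[...,0]-450)<110)&(abs(P[...,1]-20)<110)
    p=P[m].round(0)
    # strap tops
    for k,mm in dict(grip=p[:,0]<425,strL=(p[:,0]>440)&(p[:,1]>50),strR=(p[:,0]>440)&(p[:,1]<0)).items():
        q=p[mm]; print(k,len(q),q.mean(0).round(1) if len(q) else '',q.min(0) if len(q) else '',q.max(0) if len(q) else '')
    # wood grip yellowish
    g=P[m]; 
# lever trace
P=np.load('/tmp/scene.npz')['P']
m=(P[...,2]>90)&(P[...,0]>250)&(P[...,0]<480)&(P[...,1]<-30)&(P[...,1]>-260)&(P[...,2]<380)
p=P[m]
for z in range(90,380,30):
    q=p[abs(p[:,2]-z)<15]
    if len(q): print(z,len(q),np.median(q,0).round(0),q.min(0).round(0),q.max(0).round(0))
m=(P[...,2]>90)&(P[...,0]>580)&(P[...,0]<720)&(abs(P[...,1]-40)<120)
p=P[m]
for z in range(90,400,40):
    q=p[abs(p[:,2]-z)<20]
    if len(q): print('fly',z,len(q),q.min(0).round(0),q.max(0).round(0))
E
```

```text
scene dark (array([417.6, 324.9]), array([417.6, 324.7,  30.5]), np.float64(79.3), 233) cream (array([419.8, 211.9]), array([419.8, 211.9,  34.7]), np.float64(81.6), 304) pot (array([494.9,  16.4]), array([494.8,  16.5,  34.3]), np.float64(106.8), 397)
grip 152 [403.8  49.7 164.5] [387. -42. 158.] [424. 112. 172.]
strL 22 [479.9  96.3 160.3] [442.  81. 158.] [517. 111. 164.]
strR 15 [477.1 -49.2 160.4] [464. -53. 158.] [488. -46. 164.]
side dark (array([421.2, 327.9]), array([421.1, 328. ,  30.6]), np.float64(80.2), 661) cream (array([422.4, 213.8]), array([422.4, 214.1,  34.2]), np.float64(82.1), 591) pot (array([497.5,  19.2]), array([497.5,  19.2,  34.7]), np.float64(107.2), 211)
grip 195 [404.3  41.6 164.2] [386. -42. 158.] [424. 111. 170.]
strL 49 [480.3  99.1 160. ] [442.  82. 158.] [523. 114. 163.]
strR 17 [476.5 -47.6 160.4] [442. -53. 158.] [489. -42. 163.]
90 12 [474. -49.  97.] [468. -51.  91.] [480. -47. 102.]
120 28 [474. -49. 119.] [ 467. -259.  105.] [479. -47. 135.]
150 145 [444. -52. 159.] [ 405. -260.  135.] [480. -35. 165.]
180 695 [ 434. -214.  169.] [ 386. -260.  165.] [ 479. -158.  195.]
210 129 [ 407. -173.  199.] [ 387. -206.  195.] [ 442. -156.  225.]
240 75 [ 395. -151.  240.] [ 384. -163.  225.] [ 404. -139.  255.]
270 85 [ 383. -130.  270.] [ 371. -143.  255.] [ 394. -117.  285.]
300 91 [ 371. -109.  300.] [ 359. -123.  285.] [381. -97. 314.]
330 182 [357. -90. 339.] [ 342. -103.  315.] [373. -69. 345.]
360 28 [356. -83. 346.] [347. -89. 345.] [365. -75. 348.]
fly 90 22 [712. -80.  91.] [719. -58. 109.]
fly 130 30 [640. -80. 110.] [720.  75. 150.]
fly 170 127 [637.  48. 151.] [674.  90. 190.]
fly 210 170 [638.  48. 190.] [677.  87. 230.]
fly 250 134 [639.  47. 230.] [679.  81. 269.]
fly 290 92 [641.  37. 271.] [719. 157. 309.]
fly 330 121 [639.  16. 310.] [720. 160. 350.]
fly 370 143 [637.  -9. 351.] [720. 160. 390.]
```

View pics/c2.png

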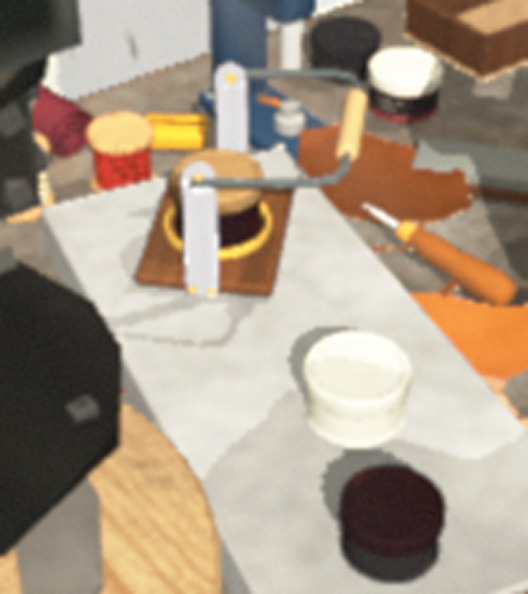

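```bash
cat >> h.py <<'E'
def go(t):
    "shift to world TCP target in tool axes, cm; also tool tilt and yaw"
    o=manip.get_obs(); r=R.from_quat(o['tool_rot']); M=r.as_matrix()
    print('t',round(o['time_s'],2),'pos',o['tool_pos'].round(1),'yaw_y',np.degrees(np.arctan2(M[1,1],M[0,1])).round(2),'z',M[:,2].round(4),'F',o['contact_force'].round(1),'gap',o['finger_gap'].round(1),'gf',round(float(o['gripper_force']),1))
    d=M.T@(np.array(t)-o['tool_pos'])/10; print('shift cm',d.round(2)); return d
E
```

Emit:
move_arm:
  moves:
    - [[0, 0, 0], [0, 0, 0.139], 9.4]
    - [[0, 0, 0], [0, 0, 0.139], 9.4]
    - [[0, 0, 0], [0, 0, 0.139], 9.4]
    - [[0, 0, 0], [0, 0, 0.139], 9.4]
    - [[0, 0, 0], [0, 0, 0.139], 9.4]
    - [[0, 0, 0], [0, 0, 0.139], 9.4]
    - [[0, 0, 0], [0, 0, 0.139], 9.4]
    - [[0, 0, 0], [0, 0, 0.139], 9.4]
    - [[0, 0, 0], [0, 0, 0.139], 9.4]
    - [[0, 0, 0], [0, 0, 0.139], 9.4]
    - [[0, 0, 0], [0, 0, 0.139], 9.4]
    - [[0, 0, 0], [0, 0, 0], 9.4]

```text
time_s: 1.35
tool_pos: [195.8, 540.2, 168.4]
tool_rot: [0.807, 0.591, -0.0, 0.0]
contact_force: [-0.1, 0.1, -0.3]
finger_gap: 93.9
gripper_force: 0.0
```

```bash
python3 -c "
from h import *
go([421,213,168])"
```

```text
Traceback (most recent call last):
  File "h.py", line 23, in go
    print('t',round(o['time_s'],2),'pos',o['tool_pos'].round(1),'yaw_y',np.degrees(np.arctan2(M[1,1],M[0,1])).round(2),'z',M[:,2].round(4),'F',o['contact_force'].round(1),'gap',o['finger_gap'].round(1),'gf',round(float(o['gripper_force']),1))
                                                                                                                                                                                 ^^^^^^^^^^^^^^^^^^^^^
AttributeError: 'float' object has no attribute 'round'
```

```bash
sed -i "s/o\['finger_gap'\].round(1)/round(o['finger_gap'],1)/" h.py; python3 -c "
from h import *
go([421,213,168])"
```

```text
t 1.35 pos [195.8 540.2 168.4] yaw_y -17.52 z [-4.e-04 -8.e-04 -1.e+00] F [-0.1  0.1 -0.3] gap 93.9 gf 0.0
shift cm [-24.43  31.32   0.06]
```

Emit:
move_arm:
  moves:
    - [[-1.43, 1.82, 0], [0, 0, 0], 9.4]
    - [[-2.5, 3.2, 0], [0, 0, 0], 9.4]
    - [[-2.5, 3.2, 0], [0, 0, 0], 9.4]
    - [[-2.5, 3.2, 0], [0, 0, 0], 9.4]
    - [[-2.5, 3.2, 0], [0, 0, 0], 9.4]
    - [[-2.5, 3.2, 0], [0, 0, 0], 9.4]
    - [[-2.5, 3.2, 0], [0, 0, 0], 9.4]
    - [[-2.5, 3.2, 0], [0, 0, 0], 9.4]
    - [[-2.5, 3.2, 0], [0, 0, 0], 9.4]
    - [[-2.0, 2.6, 0], [0, 0, 0], 9.4]
    - [[-1.5, 1.5, 0], [0, 0, 0], 9.4]
    - [[0, 0, 0], [0, 0, 0], 9.4]
    - [[0, 0, 0], [0, 0, 0], 9.4]

```text
time_s: 2.65
tool_pos: [421.2, 207.9, 168.7]
tool_rot: [0.806, 0.591, -0.0, -0.0]
contact_force: [0.0, 0.7, 0.6]
finger_gap: 94.0
gripper_force: 0.0
```

```bash
python3 -c "
from h import *
go([421,213,56])
rgb,d,P=grab('wrist','w1.png'); np.savez('/tmp/w1',rgb=rgb,P=P)
"
```

```text
t 2.65 pos [421.2 207.9 168.7] yaw_y -17.5 z [-7.e-04  5.e-04 -1.e+00] F [0.  0.7 0.6] gap 94.0 gf 0.0
shift cm [ 0.48 -0.16 11.27]
```

View pics/w1.png

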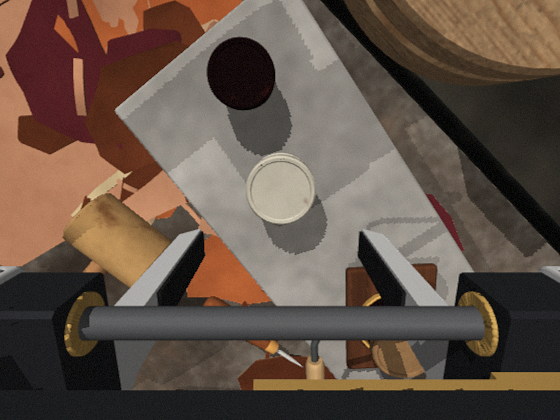

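The wrist view shows the cream tin at (280,189) and the dark tin at (241,74), both on the slab, with the fingers spread either side.

```bash
cat >> h.py <<'E'
from scipy.optimize import least_squares
def fit(P,c,z,r,R0=45,tol=4):
    m=(np.hypot(P[...,0]-c[0],P[...,1]-c[1])<R0)&(abs(P[...,2]-z)<tol)
    p=P[m][:,:2]
    h=cv2.convexHull(p.astype(np.float32))[:,0]
    f=least_squares(lambda c:np.hypot(*(h-c[:2]).T)-c[2],[*p.mean(0),r],loss='soft_l1')
    return f.x.round(1),np.median(P[m][:,2]).round(1),len(p)
E
python3 -c "
from h import *
P=np.load('/tmp/w1.npz')['P']
print(fit(P,(421,213),82,35),fit(P,(419,326),80,31))
"
```

```text
(array([421.2, 213.9,  34.7]), np.float64(83.4), 3828) (array([419.1, 327.5,  30.7]), np.float64(81.4), 3868)
```

Emit:
move_arm:
  moves:
    - [[0.54, -0.17, 1.0], [0, 0, 0], 9.4]
    - [[0, 0, 2], [0, 0, 0], 9.4]
    - [[0, 0, 2], [0, 0, 0], 9.4]
    - [[0, 0, 2], [0, 0, 0], 9.4]
    - [[0, 0, 2], [0, 0, 0], 9.4]
    - [[0, 0, 1.3], [0, 0, 0], 9.4]
    - [[0, 0, 0.8], [0, 0, 0], 9.4]
    - [[0, 0, 0], [0, 0, 0], 9.4]
    - [[0, 0, 0], [0, 0, 0], 8.2]
    - [[0, 0, 0], [0, 0, 0], 7.4]
    - [[0, 0, 0], [0, 0, 0], 7.1]
    - [[0, 0, 0], [0, 0, 0], 6]
    - [[0, 0, 0], [0, 0, 0], 6]
    - [[0, 0, 0], [0, 0, 0], 6]
  squeeze: 20

```text
time_s: 4.1
tool_pos: [421.6, 213.5, 58.0]
tool_rot: [0.807, 0.591, 0.0, 0.0]
contact_force: [0.0, 0.5, 0.2]
finger_gap: 60.0
gripper_force: 0.0
```

```bash
python3 -c "
from h import *
go([421,213,56])
"
```

```text
t 4.1 pos [421.6 213.5  58. ] yaw_y -17.54 z [ 3.e-04  1.e-04 -1.e+00] F [0.  0.5 0.2] gap 60.0 gf 0.0
shift cm [-0.07 -0.04  0.2 ]
```

Gap is 60 with no force, so the fingers closed on nothing. I'll look.

```bash
python3 -c "
from h import *
rgb,d,P=grab('side','s1.png'); 
rgb2,d,P2=grab('wrist','w2.png')
a=cv2.resize(rgb[180:350,220:400],(540,510)); b=rgb2
cv2.imwrite('pics/m1.png',cv2.cvtColor(np.hstack([cv2.resize(a,(400,378)),cv2.resize(b,(400,300))[[*range(300)]+[0]*78]]),cv2.COLOR_RGB2BGR))
"
```

```text
(no output)
```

View pics/m1.png

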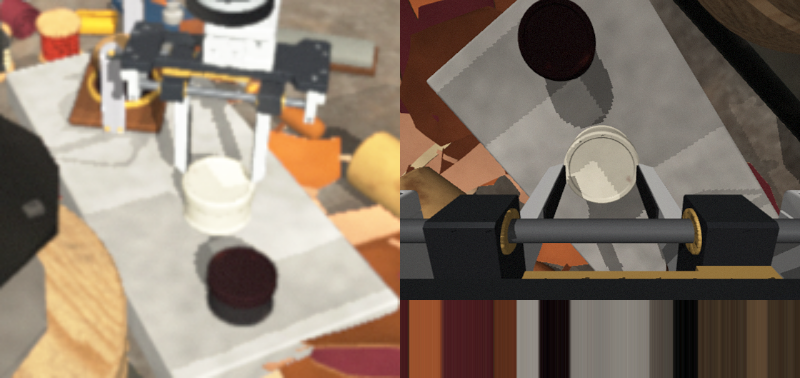

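The tin has ended up ahead of the fingers on the tool's +x side, so it was squeezed out or missed. I'll measure it.

```bash
python3 -c "
from h import *
rgb,d,P=grab('side'); print(fit(P,(425,225),82,35)); print(fit(P,(419,326),80,31))
rgb,d,P=grab('wrist'); print(fit(P,(425,225),82,35,R0=40,tol=3));print(fit(P,(419,326),80,31))
rgb,d,P=grab('scene'); print(fit(P,(425,225),82,35,tol=3))
# finger points in the side view near z 60..100
rgb,d,P=grab('side')
for z in (90,110,130):
  m=(abs(P[...,2]-z)<6)&(abs(P[...,0]-421)<70)&(abs(P[...,1]-213)<40); q=P[m]
  print(z,len(q)); 
  for s in (q[q[:,0]<415],q[q[:,0]>428]): print(s.mean(0).round(1) if len(s) else '',s.min(0).round(0) if len(s) else '',s.max(0).round(0) if len(s) else '')
"
```

```text
(array([422.7, 214.6,  34.2]), np.float64(82.1), 590)
(array([420.9, 327.8,  30.6]), np.float64(80.2), 650)
(array([422.2, 216.6,  32.8]), np.float64(83.4), 7513)
(array([419.3, 327.5,  30.8]), np.float64(81.4), 9834)
(array([420.4, 213.5,  33. ]), np.float64(81.5), 259)
90 45
[402.1 217.4  85.5] [391. 184.  84.] [414. 248.  96.]
[447.9 202.3  87.2] [433. 185.  84.] [457. 226.  96.]
110 61
[389.3 231.8 110. ] [380. 219. 104.] [395. 236. 116.]
[457.1 209.8 110. ] [448. 197. 104.] [463. 214. 116.]
130 58
[389.6 232.5 130. ] [384. 229. 124.] [394. 236. 136.]
[457.5 210.1 130.1] [450. 201. 125.] [464. 213. 136.]
```

```bash
python3 -c "
from h import *
print(cams.camera_model('side')['position'])
for n in('side','scene','wrist'):
  rgb,d,P=grab(n)
  M=R.from_quat(manip.get_obs()['tool_rot']).as_matrix(); L=(P-manip.get_obs()['tool_pos'])@M
  print(n)
  for z in range(-90,12,6):
    m=(abs(L[...,2]-z)<3)&(abs(L[...,1])<75)&(abs(L[...,0])<16)
    for s in(-1,1):
      q=L[m&(L[...,1]*s>20)]
      if len(q): print(z,s,len(q),q.min(0).round(0),q.max(0).round(0),end=' | ')
    print()
"
```

```text
[556.11653816 852.94912632 678.92658611]
side
-90 -1 14 [  4. -42. -92.] [ 11. -30. -87.] | -90 1 18 [  0.  30. -93.] [ 10.  42. -87.] | 
-84 -1 14 [  6. -41. -86.] [ 10. -30. -81.] | -84 1 15 [ -1.  31. -87.] [ 11.  42. -82.] | 
-78 -1 16 [ -6. -42. -80.] [ 11. -31. -75.] | -78 1 15 [ -1.  30. -81.] [ 10.  42. -75.] | 
-72 -1 13 [  7. -42. -74.] [ 10. -31. -69.] | -72 1 17 [ -3.  31. -75.] [ 10.  41. -69.] | 
-66 -1 14 [  7. -42. -68.] [ 12. -30. -63.] | -66 1 14 [ -4.  30. -69.] [ 10.  41. -63.] | 
-60 -1 10 [  7. -40. -63.] [ 10. -30. -58.] | -60 1 14 [ -4.  30. -62.] [ 12.  41. -57.] | 
-54 -1 14 [ -3. -42. -57.] [ 10. -30. -51.] | -54 1 16 [ -6.  30. -57.] [ 11.  41. -51.] | 
-48 -1 17 [ -9. -42. -51.] [ 11. -31. -45.] | -48 1 12 [ -5.  30. -51.] [ 11.  41. -45.] | 
-42 -1 8 [  7. -37. -45.] [ 11. -31. -40.] | -42 1 13 [ -8.  30. -45.] [ 10.  41. -39.] | 
-36 -1 2 [  8. -32. -38.] [  8. -31. -35.] | -36 1 4 [ -8.  30. -39.] [  9.  34. -38.] | 
-30 1 4 [-14.  29. -28.] [ 15.  33. -27.] | 
-24 -1 56 [-16. -33. -27.] [ 15. -20. -21.] | -24 1 61 [-16.  20. -27.] [ 15.  35. -22.] | 

[... 2246 characters left out ...]
7.] | -60 1 158 [ -8.  29. -63.] [ 10.  41. -57.] | 
-54 -1 148 [ -8. -43. -57.] [ 10. -31. -51.] | -54 1 141 [ -8.  29. -57.] [ 10.  41. -51.] | 
-48 -1 121 [ -8. -43. -51.] [ 10. -31. -45.] | -48 1 132 [ -8.  29. -51.] [ 10.  40. -45.] | 
-42 -1 93 [ -7. -41. -45.] [ 10. -31. -39.] | -42 1 88 [ -8.  29. -45.] [ 10.  38. -39.] | 
-36 -1 18 [ -5. -34. -39.] [ 10. -31. -37.] | -36 1 17 [ -2.  29. -39.] [ 10.  32. -37.] | 
-30 -1 107 [-16. -33. -29.] [ 16. -24. -27.] | -30 1 86 [-16.  21. -29.] [ 16.  32. -27.] | 
-24 -1 820 [-16. -34. -27.] [ 16. -20. -24.] | -24 1 750 [-16.  20. -27.] [ 16.  33. -24.] | 
-18 -1 1 [ 15. -32. -18.] [ 15. -32. -18.] | -18 1 1 [ 15.  31. -20.] [ 15.  31. -20.] |
```

All three cameras put the real fingertips about 38 mm behind the reported TCP, so the fingers closed above the tin. I'll check where the gripper body begins.

```bash
python3 -c "
from h import *
for n in('side','wrist'):
  rgb,d,P=grab(n)
  M=R.from_quat(manip.get_obs()['tool_rot']).as_matrix(); L=(P-manip.get_obs()['tool_pos'])@M
  print(n)
  for z in range(-180,-84,8):
    m=(abs(L[...,2]-z)<4)&(abs(L[...,1])<120)&(abs(L[...,0])<60); q=L[m]
    print(z,len(q),q.min(0).round(0),q.max(0).round(0))
"
```

```text
side
-180 638 [ -34.  -88. -184.] [  35.   88. -176.]
-172 675 [ -34.  -88. -176.] [  36.   89. -168.]
-164 184 [ -19.  -85. -168.] [  36.   86. -160.]
-156 317 [ -31.  -86. -160.] [  36.   86. -152.]
-148 339 [ -31.  -80. -152.] [  36.   80. -144.]
-140 94 [  -2.  -80. -144.] [  35.   80. -136.]
-132 10 [  -3.  -77. -136.] [  33.   78. -130.]
-124 8 [   8.  -32. -127.] [  11.   42. -120.]
-116 32 [  -5.  -42. -120.] [  11.   42. -112.]
-108 46 [  -7.  -42. -112.] [  11.   42. -105.]
-100 44 [  -5.  -42. -104.] [ 12.  42. -96.]
-92 42 [ -0. -40. -96.] [ 11.  42. -88.]
wristTraceback (most recent call last):
  File "<string>", line 9, in <module>
    print(z,len(q),q.min(0).round(0),q.max(0).round(0))
                   ~~~~~^^^
    return umr_minimum(a, axis, None, out, keepdims, initial, where)
ValueError: zero-size array to reduction operation minimum which has no identity
```

Emit:
move_arm:
  moves:
    - [[0, 0, 0], [0, 0, 0], 9.4]
    - [[0, 0, 0], [0, 0, 0], 9.4]
    - [[0, 0, 0], [0, 0, 0], 9.4]
    - [[0, 0, 0], [0, 0, 0], 9.4]
    - [[0, 0, 0.8], [0, 0, 0], 9.4]
    - [[0, 0, 1.2], [0, 0, 0], 9.4]
    - [[0, 0, 1.2], [0, 0, 0], 9.4]
    - [[0, 0, 0.8], [0, 0, 0], 9.4]
    - [[0, 0, 0], [0, 0, 0], 9.4]
    - [[0, 0, 0], [0, 0, 0], 8.2]
    - [[0, 0, 0], [0, 0, 0], 7.4]
    - [[0, 0, 0], [0, 0, 0], 7.1]
    - [[0, 0, 0], [0, 0, 0], 6]
    - [[0, 0, 0], [0, 0, 0], 6]
    - [[0, 0, 0], [0, 0, 0], 6]
  squeeze: 20

```text
time_s: 6.15
tool_pos: [422.1, 213.7, 18.4]
tool_rot: [0.807, 0.591, 0.001, 0.0]
contact_force: [-0.8, 0.4, 2.4]
finger_gap: 70.2
gripper_force: 20.0
```

```bash
python3 -c "
from h import *
go([421.2,213.9,18])
"
```

```text
t 6.15 pos [422.1 213.7  18.4] yaw_y -17.53 z [ 1.2e-03  3.0e-04 -1.0e+00] F [-0.8  0.4  2.4] gap 70.2 gf 20.0
shift cm [-0.01 -0.09  0.04]
```

Emit:
move_arm:
  moves:
    - [[0, 0, -1], [0, 0, 0], 6]
    - [[0, 0, -2], [0, 0, 0], 6]
    - [[0, 0, -2.5], [0, 0, 0], 6]
    - [[0, 0, -2.5], [0, 0, 0], 6]
    - [[0, 0, -2.5], [0, 0, 0], 6]
    - [[0, 0, -2.5], [0, 0, 0], 6]
    - [[-0.75, 0.5, -1], [0, 0, 0], 6]
    - [[-1.6, 1.2, 0], [0, 0, 0], 6]
    - [[-2, 1.6, 0], [0, 0, 0], 6]
    - [[-2, 1.6, 0], [0, 0, 0], 6]
    - [[-2, 1.6, 0], [0, 0, 0], 6]
    - [[-2, 1.6, 0], [0, 0, 0], 6]
    - [[-2, 1.6, 0], [0, 0, 0], 6]
    - [[-2, 1.6, 0], [0, 0, 0], 6]
    - [[-1.2, 1.1, 0], [0, 0, 0], 6]
    - [[-0.8, 0.64, 0], [0, 0, 0], 6]
    - [[0, 0, 0], [0, 0, 0], 6]
    - [[0, 0, 0], [0, 0, 0], 6]
  squeeze: 25

```text
time_s: 7.95
tool_pos: [496.1, 18.9, 157.5]
tool_rot: [0.807, 0.591, -0.0, -0.001]
contact_force: [-0.2, 0.9, -1.5]
finger_gap: 69.7
gripper_force: 25.0
```

```bash
python3 -c "
from h import *
go([497.2,18.5,90])
rgb,d,P=grab('wrist','w3.png'); o=manip.get_obs()['tool_pos']
print('cream',fit(P,o[:2],o[2]+38+28,35,tol=4,R0=42))
for n in('side','scene'):
  rgb,d,P=grab(n,n+'3.png'); print(n,fit(P,o[:2],o[2]+38+28,35,tol=5,R0=42),fit(P,o[:2],107,35))
"
```

```text
t 7.95 pos [496.1  18.9 157.5] yaw_y -17.53 z [-1.e-03  7.e-04 -1.e+00] F [-0.2  0.9 -1.5] gap 69.7 gf 25.0
shift cm [-0.    0.13  6.75]
cream (array([495.2,  19.3,  34.9]), np.float64(222.6), 12108)
side (array([496.9,  19.3,  35.5]), np.float64(221.3), 391) (array([498. ,  18.8,  34.9]), np.float64(107.1), 216)
scene (array([494.1,  15.6,  33.4]), np.float64(221.1), 418) (array([494.7,  16.4,  34.6]), np.float64(106.4), 333)
```

View pics/w3.png

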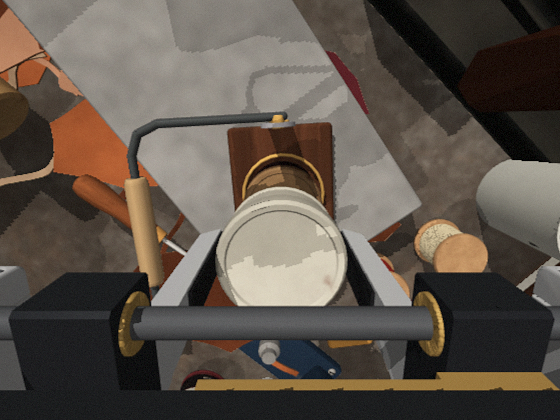

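The wrist view shows the cream tin held at (281,255), the pot in its ring behind it, and the straps and folded bail grip (143,230) clear of the fingers. I'll shift about 1 mm and lower.

Emit:
move_arm:
  moves:
    - [[0.04, 0.08, 0.7], [0, 0, 0], 6]
    - [[0, 0, 1.5], [0, 0, 0], 6]
    - [[0, 0, 1.5], [0, 0, 0], 6]
    - [[0, 0, 1.5], [0, 0, 0], 6]
    - [[0, 0, 1.0], [0, 0, 0], 6]
    - [[0, 0, 0.6], [0, 0, 0], 6]
    - [[0, 0, 0.3], [0, 0, 0], 6]
    - [[0, 0, 0.1], [0, 0, 0], 6]
    - [[0, 0, 0], [0, 0, 0], 6]

```text
time_s: 9.0
tool_pos: [497.9, 18.5, 86.3]
tool_rot: [0.807, 0.591, 0.0, 0.0]
contact_force: [-0.4, 0.3, -1.8]
finger_gap: 70.2
gripper_force: 25.0
```

Emit:
move_arm:
  moves:
    - [[0, 0, 0.08], [0, 0, 0], 6]
    - [[0, 0, 0.08], [0, 0, 0], 6]
    - [[0, 0, 0], [0, 0, 0], 6]

```text
time_s: 9.3
tool_pos: [497.6, 18.5, 84.4]
tool_rot: [0.807, 0.591, 0.0, 0.0]
contact_force: [-0.1, -0.6, -2.3]
finger_gap: 70.2
gripper_force: 25.0
```

Emit:
move_arm:
  moves:
    - [[0, 0, 0.06], [0, 0, 0], 6]
    - [[0, 0, 0.06], [0, 0, 0], 6]
    - [[0, 0, 0], [0, 0, 0], 6]

```text
time_s: 9.6
tool_pos: [497.6, 18.5, 83.4]
tool_rot: [0.807, 0.591, 0.0, 0.0]
contact_force: [-1.0, 0.1, 1.3]
finger_gap: 69.3
gripper_force: 25.0
```

Emit:
move_arm:
  moves:
    - [[0, 0, 0], [0, 0, 0], 7.3]
    - [[0, 0, 0], [0, 0, 0], 7.8]
    - [[0, 0, 0], [0, 0, 0], 9.0]
    - [[0, 0, 0], [0, 0, 0], 9.0]
    - [[0, 0, 0], [0, 0, 0], 9.0]
    - [[0, 0, -1], [0, 0, 0], 9.2]
    - [[0, 0, -2], [0, 0, 0], 9.2]
    - [[0, 0, -2], [0, 0, 0], 9.2]
    - [[0, 0, -2], [0, 0, 0], 9.2]
    - [[0, 0, -1], [0, 0, 0], 9.2]
    - [[0, 0, 0], [0, 0, 0], 9.2]

```text
time_s: 10.7
tool_pos: [499.0, 18.3, 165.3]
tool_rot: [0.807, 0.591, 0.002, 0.002]
contact_force: [-0.7, -0.6, -0.1]
finger_gap: 91.9
gripper_force: 0.0
```

```bash
python3 -c "
from h import *
go([419.2,327,150])
c=(497,19)
for n in('side','scene','wrist'):
  rgb,d,P=grab(n); print(n,fit(P,c,148,35,tol=5,R0=42))
"
```

```text
t 10.7 pos [499.   18.3 165.3] yaw_y -17.53 z [ 4.4e-03 -6.0e-04 -1.0e+00] F [-0.7 -0.6 -0.1] gap 91.9 gf 0.0
shift cm [ 27.03 -16.92   1.47]
side (array([497.7,  19.6,  34.3]), np.float64(147.0), 385)
scene (array([495.5,  16.5,  34.2]), np.float64(146.6), 448)
wrist (array([496.4,  18.7,  34.8]), np.float64(148.4), 6159)
```

Emit:
move_arm:
  moves:
    - [[0.8, -0.5, 0], [0, 0, 0], 9.2]
    - [[1.8, -1.1, 0], [0, 0, 0], 9.2]
    - [[2.8, -1.75, 0], [0, 0, 0], 9.2]
    - [[3, -1.9, 0], [0, 0, 0], 9.2]
    - [[3, -1.9, 0], [0, 0, 0], 9.2]
    - [[3, -1.9, 0], [0, 0, 0], 9.2]
    - [[3, -1.9, 0], [0, 0, 0], 9.2]
    - [[3, -1.9, 1], [0, 0, 0], 9.2]
    - [[2.8, -1.75, 2], [0, 0, 0], 9.2]
    - [[2.0, -1.2, 2], [0, 0, 0], 9.2]
    - [[1.2, -0.7, 1], [0, 0, 0], 9.2]
    - [[0.6, -0.4, 0], [0, 0, 0], 9.2]
    - [[0, 0, 0], [0, 0, 0], 9.2]
    - [[0, 0, 0], [0, 0, 0], 9.2]

```text
time_s: 12.25
tool_pos: [418.6, 326.6, 104.0]
tool_rot: [0.807, 0.591, 0.001, 0.0]
contact_force: [0.3, -0.2, 0.4]
finger_gap: 92.0
gripper_force: 0.0
```

```bash
python3 -c "
from h import *
rgb,d,P=grab('wrist'); f=fit(P,(419.2,327),82,31,tol=4); print(f); go([*f[0][:2],18])
"
```

```text
(array([419.2, 327.7,  30.7]), np.float64(81.5), 4527)
t 12.3 pos [418.8 326.5 104.2] yaw_y -17.6 z [ 1.9e-03  6.0e-04 -1.0e+00] F [-0.  -0.3  0.7] gap 92.0 gf 0.0
shift cm [ 0.12 -0.01  8.62]
```

Emit:
move_arm:
  moves:
    - [[0.1, 0, 0.8], [0, 0, 0], 9.2]
    - [[0, 0, 1.8], [0, 0, 0], 9.2]
    - [[0, 0, 2], [0, 0, 0], 9.2]
    - [[0, 0, 2], [0, 0, 0], 9.2]
    - [[0, 0, 1.2], [0, 0, 0], 9.2]
    - [[0, 0, 0.8], [0, 0, 0], 9.0]
    - [[0, 0, 0], [0, 0, 0], 8.0]
    - [[0, 0, 0], [0, 0, 0], 7.2]
    - [[0, 0, 0], [0, 0, 0], 6.6]
    - [[0, 0, 0], [0, 0, 0], 6.3]
    - [[0, 0, 0], [0, 0, 0], 5]
    - [[0, 0, 0], [0, 0, 0], 5]
    - [[0, 0, 0], [0, 0, 0], 5]
    - [[0, 0, 0], [0, 0, 0], 5]
  squeeze: 20

```text
time_s: 13.7
tool_pos: [419.1, 328.3, 18.1]
tool_rot: [0.807, 0.591, 0.001, 0.0]
contact_force: [0.5, -1.2, 5.7]
finger_gap: 62.0
gripper_force: 20.0
```

Emit:
move_arm:
  moves:
    - [[0, 0, -1], [0, 0, 0], 5]
    - [[0, 0, -2], [0, 0, 0], 5]
    - [[0, 0, -3], [0, 0, 0], 5]
    - [[0, 0, -3], [0, 0, 0], 5]
    - [[-0.6, 0.37, -3], [0, 0, 0], 5]
    - [[-1.8, 1.1, -2], [0, 0, 0], 5]
    - [[-2.8, 1.7, -1], [0, 0, 0], 5]
    - [[-3, 1.85, 0], [0, 0, 0], 5]
    - [[-3, 1.85, 0], [0, 0, 0], 5]
    - [[-3, 1.85, 0], [0, 0, 0], 5]
    - [[-3, 1.85, 0], [0, 0, 0], 5]
    - [[-3, 1.85, 0], [0, 0, 0], 5]
    - [[-2.8, 1.7, 0], [0, 0, 0], 5]
    - [[-2.0, 1.2, 0], [0, 0, 0], 5]
    - [[-1.4, 0.85, 0], [0, 0, 0], 5]
    - [[-0.74, 0.5, 0], [0, 0, 0], 5]
    - [[0, 0, 0], [0, 0, 0], 5]
    - [[0, 0, 0], [0, 0, 0], 5]
    - [[0, 0, 0], [0, 0, 0], 5]
  squeeze: 25

```text
time_s: 15.6
tool_pos: [494.7, 19.8, 166.9]
tool_rot: [0.806, 0.592, -0.0, -0.0]
contact_force: [0.0, 0.4, -1.5]
finger_gap: 61.9
gripper_force: 25.0
```

```bash
python3 -c "
from h import *
go([497,18.5,123.3])
o=manip.get_obs()['tool_pos']
for n in('side','scene','wrist'):
  rgb,d,P=grab(n); print(n,fit(P,o[:2],o[2]+63,31,tol=4,R0=36),fit(P,o[:2],148,35,R0=42))
"
```

```text
t 15.6 pos [494.7  19.8 166.9] yaw_y -17.47 z [-7.e-04  5.e-04 -1.e+00] F [ 0.   0.4 -1.5] gap 61.9 gf 25.0
shift cm [-0.06  0.27  4.36]
side (array([496.1,  20.6,  30.9]), np.float64(228.9), 306) (array([497.4,  19.8,  34.1]), np.float64(147.1), 374)
scene (array([493. ,  17.7,  31. ]), np.float64(228.5), 370) (array([494.8,  16.2,  34.2]), np.float64(146.8), 253)
wrist (array([493.7,  19.9,  31. ]), np.float64(230.4), 9746) (array([496.4,  19.1,  34.6]), np.float64(148.7), 1756)
```

Emit:
move_arm:
  moves:
    - [[-0.04, 0.21, 0], [0, 0, 0], 5]
    - [[0, 0, 0.7], [0, 0, 0], 5]
    - [[0, 0, 1.2], [0, 0, 0], 5]
    - [[0, 0, 1.1], [0, 0, 0], 5]
    - [[0, 0, 0.6], [0, 0, 0], 5]
    - [[0, 0, 0.4], [0, 0, 0], 5]
    - [[0, 0, 0.1], [0, 0, 0], 5]
    - [[0, 0, 0], [0, 0, 0], 5]
    - [[0, 0, 0], [0, 0, 0], 5]

```text
time_s: 16.65
tool_pos: [497.4, 17.7, 126.5]
tool_rot: [0.807, 0.591, 0.0, 0.0]
contact_force: [-0.2, 0.3, -0.9]
finger_gap: 61.8
gripper_force: 25.0
```

```bash
python3 -c "
from h import *
go([497,18.5,123.3])
o=manip.get_obs()['tool_pos']
for n in('side','scene','wrist'):
  rgb,d,P=grab(n); print(n,fit(P,o[:2],o[2]+63,31,tol=4,R0=36))
"
```

```text
t 16.65 pos [497.4  17.7 126.5] yaw_y -17.53 z [ 1.e-03 -1.e-04 -1.e+00] F [-0.2  0.3 -0.9] gap 61.8 gf 25.0
shift cm [ 0.06 -0.07  0.32]
side (array([499.4,  20.4,  32.2]), np.float64(188.6), 304)
scene (array([495.7,  14.9,  29.9]), np.float64(188.2), 344)
wrist (array([496. ,  17.9,  31.2]), np.float64(189.9), 9739)
```

Emit:
move_arm:
  moves:
    - [[0.06, 0, 0.1], [0, 0, 0], 5]
    - [[0, 0, 0.1], [0, 0, 0], 5]
    - [[0, 0, 0.05], [0, 0, 0], 5]
    - [[0, 0, 0], [0, 0, 0], 5]

```text
time_s: 17.2
tool_pos: [497.0, 18.4, 123.4]
tool_rot: [0.807, 0.591, -0.0, -0.0]
contact_force: [0.0, -0.3, -0.9]
finger_gap: 62.0
gripper_force: 25.0
```

Emit:
move_arm:
  moves:
    - [[0, 0, 0.06], [0, 0, 0], 5]
    - [[0, 0, 0.04], [0, 0, 0], 5]
    - [[0, 0, 0], [0, 0, 0], 5]

```text
time_s: 17.5
tool_pos: [497.3, 18.3, 123.1]
tool_rot: [0.807, 0.591, 0.0, 0.0]
contact_force: [-0.7, 0.5, 3.2]
finger_gap: 61.9
gripper_force: 25.0
```

Contact. I'll release and rise, then look.

Emit:
move_arm:
  moves:
    - [[0, 0, 0], [0, 0, 0], 6.5]
    - [[0, 0, 0], [0, 0, 0], 7.0]
    - [[0, 0, 0], [0, 0, 0], 8.5]
    - [[0, 0, 0], [0, 0, 0], 8.5]
    - [[0, 0, 0], [0, 0, 0], 8.5]
    - [[0, 0, -1], [0, 0, 0], 8.5]
    - [[0, 0, -2], [0, 0, 0], 8.5]
    - [[0, 0, -2], [0, 0, 0], 8.5]
    - [[0, 0, -1], [0, 0, 0], 8.5]
    - [[0, 0, 0], [0, 0, 0], 8.5]
    - [[0, 0, 0], [0, 0, 0], 8.5]

```text
time_s: 18.6
tool_pos: [496.9, 18.4, 182.3]
tool_rot: [0.807, 0.591, -0.0, -0.0]
contact_force: [-0.3, -0.1, 1.0]
finger_gap: 85.1
gripper_force: 0.0
```

```bash
python3 -c "
from h import *
go([401,48.5,200])
c=(497,19)
for n in('side','scene','wrist'):
  rgb,d,P=grab(n,n+'5.png'); print(n,'dark',fit(P,c,186,31,tol=5,R0=38),'cream',fit(P,c,147,35,tol=3,R0=40))
  hsv=cv2.cvtColor(rgb,cv2.COLOR_RGB2HSV)
  m=(P[...,2]>150)&(P[...,2]<178)&(np.hypot(P[...,0]-401,P[...,1]-48)<60)
  y=m&(hsv[...,0]>10)&(hsv[...,0]<32)&(hsv[...,1]>60)&(hsv[...,2]>90)
  q=P[y]; 
  if len(q)<5: print('nogrip',len(q)); continue
  e=np.array([.3012,.9536]); t=(q[:,:2])@e; r=cv2.minAreaRect(q[:,:2].astype(np.float32)); print('grip',len(q),q.mean(0).round(1),t.min().round(1),t.max().round(1),r, np.percentile(q[:,2],95).round(1))
"
```

```text
t 18.6 pos [496.9  18.4 182.3] yaw_y -17.53 z [-3.e-04  0.e+00 -1.e+00] F [-0.3 -0.1  1. ] gap 85.1 gf 0.0
shift cm [ -0.02 -10.06  -1.77]
side dark (array([497.3,  19.1,  30.3]), np.float64(185.2), 304) cream (array([497.8,  19.9,  34.2]), np.float64(147.4), 118)
grip 136 [402.9  49.8 165.3] 111.1 204.8 ((400.672119140625, 39.02476119995117), (93.9749755859375, 16.0413818359375), 74.89099884033203) 168.8
scene dark (array([495.2,  16.3,  30.4]), np.float64(184.5), 364) cream (array([494.7,  15.5,  33.1]), np.float64(147.3), 83)
grip 115 [400.8  50.4 165.6] 137.5 204.9 ((401.73687744140625, 52.9117431640625), (67.0492935180664, 14.669472694396973), 76.01268005371094) 168.9
wrist dark (array([496.1,  18.5,  30.8]), np.float64(186.5), 5651) cream (array([496.5,  19.5,  34.2]), np.float64(148.9), 672)
grip 1944 [403.7  48.9 167.1] 123.3 202.6 ((401.10028076171875, 44.291133880615234), (78.85552978515625, 15.782111167907715), 76.01946258544922) 169.8
```

```bash
python3 -c "
from h import *
for n in('side','scene','wrist'):
  rgb,d,P=grab(n); rel=P-[496.4,18.8,0] if n=='wrist' else P-[497.7,19.5,0] if n=='side' else P-[495,16.3,0]
  # strap/bail points
  c=np.array([.968,-.25]);e=np.array([.25,.968])
  a=rel[...,:2]@c; b=rel[...,:2]@e; z=P[...,2]
  for s in(1,-1):
    m=(abs(b*s-70)<12)&(abs(a)<14)&(z>75)&(z<166); q=np.stack([a[m],b[m],z[m]],1)
    if len(q)>3: print(n,s,len(q),'a',np.percentile(q[:,0],[2,98]).round(1),'b',np.percentile(q[:,1],[5,50,95]).round(1))
  # board edges z 50-62
  m=(abs(z-58)<4)&(abs(a)<65)&(abs(b)<85); q=rel[m][:,:2].astype(np.float32)
  if len(q)>20: r=cv2.minAreaRect(q); print('board',len(q),r)
  m=(z>156)&(z<176)&(a<-85)&(a>-115)&(abs(b)<38); q=rel[m]
  if len(q)>20:
    f=np.polyfit(q[:,1],q[:,0],1); print('gripaxis deg',np.degrees(np.arctan(f[0])).round(2),'a at b=0',np.median(a[m]).round(1), 'x-offset line', f.round(3), len(q))
"
```

```text
side 1 319 a [-11.5  11.5] b [67.5 69.9 74.7]
board 632 ((1.0377426147460938, 2.0734024047851562), (140.291748046875, 104.06412506103516), 75.40414428710938)
gripaxis deg 13.58 a at b=0 -99.6 x-offset line [   0.242 -102.345] 121
scene 1 89 a [-12.8  11.6] b [68.7 70.4 74.8]
scene -1 138 a [-11.   12.3] b [-74.1 -68.7 -66.1]
board 599 ((0.3873558044433594, -0.8931503295898438), (141.82598876953125, 104.06135559082031), 76.11656951904297)
gripaxis deg 13.56 a at b=0 -99.5 x-offset line [   0.241 -102.195] 118
wrist 1 390 a [-13.4   9.9] b [68.8 73.4 78.1]
wrist -1 852 a [-11.4  11.9] b [-72.1 -67.3 -66.5]
board 4649 ((0.9714584350585938, 3.849090576171875), (138.55587768554688, 104.28511810302734), 75.66382598876953)
gripaxis deg 14.57 a at b=0 -96.7 x-offset line [   0.26  -100.536] 1880
```

Emit:
move_arm:
  moves:
    - [[0, 0, -0.5], [0, 0, -0.028], 7]
    - [[0, 0, 0], [0, 0, -0.028], 6]
    - [[0, -1, 0], [0, 0, 0], 5]
    - [[0, -2, 0], [0, 0, 0], 5]
    - [[0, -2.5, 0], [0, 0, 0], 5]
    - [[0, -2.5, 0], [0, 0, 0], 5]
    - [[0, -1.5, 0], [0, 0, 0], 5]
    - [[0, -0.5, 1], [0, 0, 0], 5]
    - [[0, 0, 1.5], [0, 0, 0], 5]
    - [[0, 0, 1], [0, 0, 0], 5]
    - [[0, 0, 0], [0, 0, 0], 5]
    - [[0, 0, 0], [0, 0, 0], 5]

```text
time_s: 20.1
tool_pos: [400.3, 43.0, 152.2]
tool_rot: [0.79, 0.613, -0.0, -0.0]
contact_force: [-0.1, -0.3, -0.1]
finger_gap: 50.1
gripper_force: 0.0
```

```bash
python3 -c "
from h import *
go([399.9,43.4,104.5])
rgb,d,P=grab('wrist','w6.png')
c=np.array([.969,-.247]);e=np.array([.247,.969]); rel=P-[496.4,18.8,0]; a=rel[...,:2]@c; b=rel[...,:2]@e; z=P[...,2]
m=(z>158)&(z<176)&(a<-85)&(a>-115)&(abs(b)<60); hsv=cv2.cvtColor(rgb,cv2.COLOR_RGB2HSV)
y=m&(hsv[...,1]>60); print(len(b[y]),b[y].min(),b[y].max(),np.median(a[y]),np.percentile(z[y],97), P[y].mean(0))
"
```

```text
t 20.1 pos [400.3  43.  152.2] yaw_y -14.33 z [-9.e-04  1.e-04 -1.e+00] F [-0.1 -0.3 -0.1] gap 50.1 gf 0.0
shift cm [ 0.03 -0.04  4.77]
2534 -58.93736271559722 40.73851104427905 -99.2247458259541 169.88942802454312 [400.84378401  45.80605961 167.44953009]
```

View pics/w6.png

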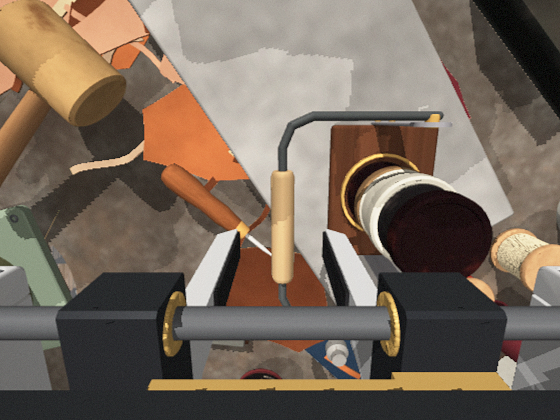

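The wrist view shows the grip at (284,228), centred between the open fingers and parallel to the pads. The stack is neat at (430,225). I'll lower and close gently.

Emit:
move_arm:
  moves:
    - [[0, -0.03, 0.8], [0, 0, 0], 5]
    - [[0, 0, 1.3], [0, 0, 0], 5]
    - [[0, 0, 1.3], [0, 0, 0], 5]
    - [[0, 0, 0.8], [0, 0, 0], 5]
    - [[0, 0, 0.5], [0, 0, 0], 5]
    - [[0, 0, 0], [0, 0, 0], 4]
    - [[0, 0, 0], [0, 0, 0], 3]
    - [[0, 0, 0], [0, 0, 0], 2]
    - [[0, 0, 0], [0, 0, 0], 1.7]
    - [[0, 0, 0], [0, 0, 0], 1.0]
    - [[0, 0, 0], [0, 0, 0], 1.0]
    - [[0, 0, 0], [0, 0, 0], 1.0]
  squeeze: 8

```text
time_s: 21.35
tool_pos: [401.1, 43.0, 106.1]
tool_rot: [0.79, 0.613, 0.001, 0.001]
contact_force: [2.4, -1.0, -0.8]
finger_gap: 15.8
gripper_force: 8.0
```

```bash
python3 -c "
from h import *
go([399.9,43.4,104.5])
a0=np.radians(5); 
prev=None
for k in range(0,18):
  a=np.radians(5*(k+1)); p=np.array([-100*np.cos(a),-100*np.sin(a)])/10
  if prev is not None: print(5*(k+1),(p-prev).round(2))
  prev=p
"
```

```text
t 21.35 pos [401.1  43.  106.1] yaw_y -14.33 z [ 2.3e-03 -4.0e-04 -1.0e+00] F [ 2.4 -1.  -0.8] gap 15.8 gf 8.0
shift cm [ 0.01 -0.12  0.16]
10 [ 0.11 -0.86]
15 [ 0.19 -0.85]
20 [ 0.26 -0.83]
25 [ 0.33 -0.81]
30 [ 0.4  -0.77]
35 [ 0.47 -0.74]
40 [ 0.53 -0.69]
45 [ 0.59 -0.64]
50 [ 0.64 -0.59]
55 [ 0.69 -0.53]
60 [ 0.74 -0.47]
65 [ 0.77 -0.4 ]
70 [ 0.81 -0.33]
75 [ 0.83 -0.26]
80 [ 0.85 -0.19]
85 [ 0.86 -0.11]
90 [ 0.87 -0.04]
```

Emit:
move_arm:
  moves:
    - [[0, 0.03, -0.4], [0, 0, 0], 1.0]
    - [[0, 0.08, -0.46], [0, 0, 0], 1.0]
    - [[0, 0.19, -0.85], [0, 0, 0], 1.0]
    - [[0, 0.26, -0.83], [0, 0, 0], 1.0]
    - [[0, 0.33, -0.81], [0, 0, 0], 1.0]
    - [[0, 0.4, -0.77], [0, 0, 0], 1.0]
    - [[0, 0.47, -0.74], [0, 0, 0], 1.0]
    - [[0, 0.53, -0.69], [0, 0, 0], 1.0]
    - [[0, 0.59, -0.64], [0, 0, 0], 1.0]
    - [[0, 0, 0], [0, 0, 0], 1.0]
    - [[0, 0, 0], [0, 0, 0], 1.0]

```text
time_s: 22.45
tool_pos: [427.8, 36.1, 167.3]
tool_rot: [0.79, 0.613, -0.0, -0.0]
contact_force: [2.8, 0.0, -2.7]
finger_gap: 15.8
gripper_force: 8.0
```

```bash
python3 -c "
from h import *
o=manip.get_obs(); r=o['tool_pos']-[496.4,18.8,0]; print(r[:2]@[.969,-.247], r[:2]@[.247,.969], o['tool_pos'][2]+56.8-152)
go([425.7,36.8,165])
for n in('scene','side'):
  rgb,d,P=grab(n); print(n,'dark',fit(P,(497,19),186,31,tol=5,R0=38))
"
```

```text
-70.75918263207802 -0.13621983358698486 72.10170643793117
t 22.45 pos [427.8  36.1 167.3] yaw_y -14.33 z [-7.e-04  3.e-04 -1.e+00] F [ 2.8  0.  -2.7] gap 15.8 gf 8.0
shift cm [ 0.01 -0.22  0.23]
scene dark (array([494.6,  16.5,  30.6]), np.float64(184.5), 375)
side dark (array([496.9,  19.1,  30.4]), np.float64(185.1), 308)
```

Emit:
move_arm:
  moves:
    - [[0, 0.3, -0.3], [0, 0, 0], 1.0]
    - [[0, 0.34, -0.29], [0, 0, 0], 1.0]
    - [[0, 0.69, -0.53], [0, 0, 0], 1.0]
    - [[0, 0.74, -0.47], [0, 0, 0], 1.0]
    - [[0, 0.77, -0.4], [0, 0, 0], 1.0]
    - [[0, 0.81, -0.33], [0, 0, 0], 1.0]
    - [[0, 0.83, -0.26], [0, 0, 0], 1.0]
    - [[0, 0.85, -0.19], [0, 0, 0], 1.0]
    - [[0, 0.86, -0.11], [0, 0, 0], 1.0]
    - [[0, 0.6, -0.03], [0, 0, 0], 1.0]
    - [[0, 0.27, 0], [0, 0, 0], 1.0]
    - [[0, 0, 0], [0, 0, 0], 1.0]
    - [[0, 0, 0], [0, 0, 0], 1.0]

```text
time_s: 23.85
tool_pos: [497.1, 18.6, 197.4]
tool_rot: [0.79, 0.613, 0.001, 0.001]
contact_force: [0.2, 2.2, 5.7]
finger_gap: 15.4
gripper_force: 8.0
```

```bash
python3 -c "
from h import *
o=manip.get_obs(); r=o['tool_pos']-[496.4,18.8,0]; print(r[:2]@[.969,-.247], r[:2]@[.247,.969], o['tool_pos'][2]+56.8-152)
go([496.4,18.8,195])
for n in('scene','side'):
  rgb,d,P=grab(n,n+'7.png'); print(n,'dark',fit(P,(497,19),186,31,tol=5,R0=38))
cv2.imwrite('pics/m7.png',cv2.resize(cv2.cvtColor(rgb[120:270,190:380],cv2.COLOR_RGB2BGR),None,fx=4,fy=4,interpolation=2)[:600,:760])
"
```

```text
0.6889269064700341 -0.020891264504108137 102.22279279480773
t 23.85 pos [497.1  18.6 197.4] yaw_y -14.32 z [ 1.9e-03 -1.0e-04 -1.0e+00] F [0.2 2.2 5.7] gap 15.4 gf 8.0
shift cm [ 0.   -0.07  0.24]
scene dark (array([494.6,  15.7,  30.3]), np.float64(184.4), 290)
side dark (array([497.2,  19.6,  30.6]), np.float64(185.0), 265)
```

View pics/m7.png

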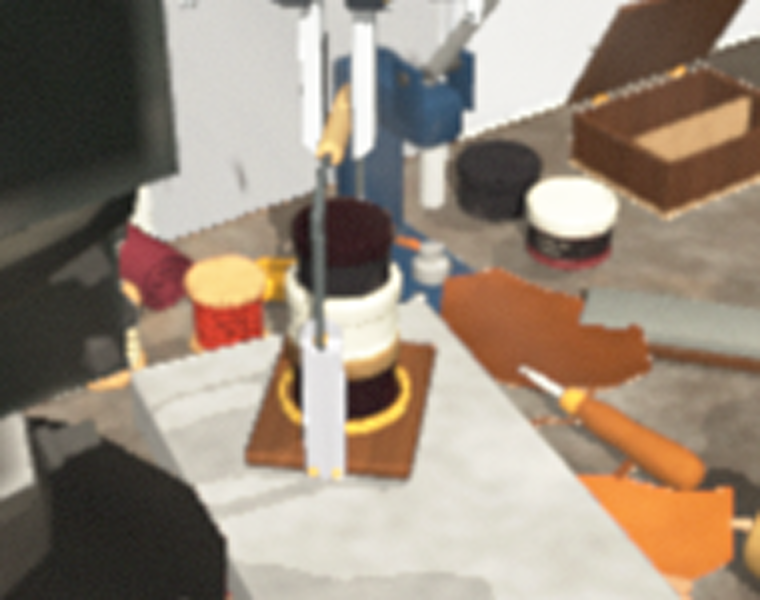

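The crop shows the bail upright with its grip at (335,125) between the fingers and the stack centred under it. I'll firm the grip and lift slowly.

Emit:
move_arm:
  moves:
    - [[0, 0, 0], [0, 0, 0], 0.8]
    - [[0, 0, 0], [0, 0, 0], 0.8]
    - [[0, 0, 0], [0, 0, 0], 0.8]
    - [[0, 0, -0.1], [0, 0, 0], 0.8]
    - [[0, 0, -0.1], [0, 0, 0], 0.8]
    - [[0, 0, -0.1], [0, 0, 0], 0.8]
    - [[0, 0, -0.2], [0, 0, 0], 0.8]
    - [[0, 0, -0.2], [0, 0, 0], 0.8]
    - [[0, 0, -0.3], [0, 0, 0], 0.8]
    - [[0, 0, -0.2], [0, 0, 0], 0.8]
    - [[0, 0, -0.1], [0, 0, 0], 0.8]
    - [[0, 0, 0], [0, 0, 0], 0.8]
    - [[0, 0, 0], [0, 0, 0], 0.8]
  squeeze: 50

```text
time_s: 25.25
tool_pos: [496.3, 18.6, 209.5]
tool_rot: [0.79, 0.613, -0.0, 0.0]
contact_force: [0.4, -0.1, -8.4]
finger_gap: 14.6
gripper_force: 50.0
```

```bash
python3 -c "
from h import *
go([496.4,18.8,275])
for n in('scene','side'):
  rgb,d,P=grab(n); print(n,'dark',fit(P,(497,19),196,31,tol=12,R0=38))
"
```

```text
t 25.25 pos [496.3  18.6 209.5] yaw_y -14.33 z [ 1.e-04 -1.e-04 -1.e+00] F [ 0.4 -0.1 -8.4] gap 14.6 gf 50.0
shift cm [ 0.03  0.   -6.55]
scene dark (array([495.4,  15.7,  30.5]), np.float64(196.0), 336)
side dark (array([498.2,  19. ,  30.5]), np.float64(196.6), 331)
```

Airborne, with 8.4 N of weight and the stack still centred. I'll lift the remaining 68 mm smoothly.

Emit:
move_arm:
  moves:
    - [[0, 0, -0.1], [0, 0, 0], 0.8]
    - [[0, 0, -0.25], [0, 0, 0], 0.8]
    - [[0, 0, -0.45], [0, 0, 0], 0.8]
    - [[0, 0, -0.6], [0, 0, 0], 0.8]
    - [[0, 0, -0.7], [0, 0, 0], 0.8]
    - [[0, 0, -0.8], [0, 0, 0], 0.8]
    - [[0, 0, -0.8], [0, 0, 0], 0.8]
    - [[0, 0, -0.8], [0, 0, 0], 0.8]
    - [[0, 0, -0.7], [0, 0, 0], 0.8]
    - [[0, 0, -0.6], [0, 0, 0], 0.8]
    - [[0, 0, -0.45], [0, 0, 0], 0.8]
    - [[0, 0, -0.3], [0, 0, 0], 0.8]
    - [[0, 0, -0.2], [0, 0, 0], 0.8]
    - [[0, 0, -0.1], [0, 0, 0], 0.8]
    - [[0, 0, 0], [0, 0, 0], 0.8]
    - [[0, 0, 0], [0, 0, 0], 0.8]
    - [[0, 0, 0], [0, 0, 0], 0.8]
    - [[0, 0, 0], [0, 0, 0], 0.8]
    - [[0, 0, 0], [0, 0, 0], 0.8]
    - [[0, 0, 0], [0, 0, 0], 0.8]

```text
time_s: 27.35
tool_pos: [496.3, 18.6, 278.0]
tool_rot: [0.79, 0.613, -0.0, -0.0]
contact_force: [-0.4, -0.3, -7.9]
finger_gap: 14.8
gripper_force: 50.0
```

```bash
python3 -c "
from h import *
go([496.4,18.8,275])
for n in('scene','side'):
  rgb,d,P=grab(n,n+'9.png'); print(n,'dark',fit(P,(497,19),264,31,tol=10,R0=38)); 
  rel=P-[496.4,18.8,0]; m=(abs(P[...,2]-136)<9)&(np.hypot(rel[...,0],rel[...,1])<90); q=P[m]
  A=np.c_[q[:,:2]-[496,18],np.ones(len(q))]; f=least_squares(lambda k:A@k-q[:,2],[0,0,136],loss='soft_l1').x; print('board',len(q),'tilt deg',np.degrees(f[:2]).round(2),f[2].round(1))
cv2.imwrite('pics/m9.png',cv2.resize(cv2.cvtColor(rgb[80:230,190:380],cv2.COLOR_RGB2BGR),None,fx=4,fy=4,interpolation=2)[:600,:760])
"
```

```text
t 27.35 pos [496.3  18.6 278. ] yaw_y -14.32 z [-1.e-04  0.e+00 -1.e+00] F [-0.4 -0.3 -7.9] gap 14.8 gf 50.0
shift cm [0.02 0.01 0.3 ]
scene dark (array([494.7,  16.1,  31. ]), np.float64(264.5), 374)
board 818 tilt deg [-0.67  0.2 ] 137.8
side dark (array([496.7,  19.7,  30.2]), np.float64(264.9), 337)
board 812 tilt deg [-0.68 -0.47] 138.7
```

View pics/m9.png

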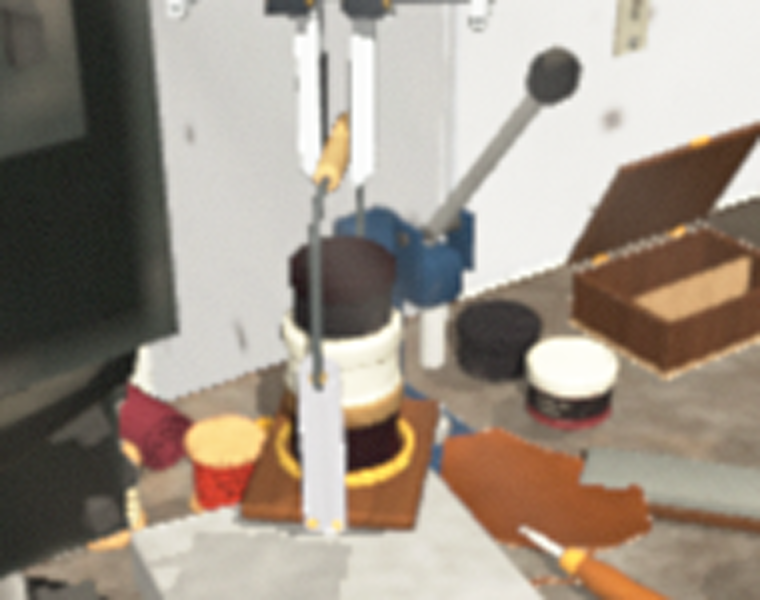

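The crop shows the carrier hanging level and clear of the slab, with all three tins stacked. The dark tin's top rose about 80 mm. I'll hold briefly, then hand in.

Emit:
move_arm:
  moves:
    - [[0, 0, 0], [0, 0, 0], 0.8]
    - [[0, 0, 0], [0, 0, 0], 0.8]
    - [[0, 0, 0], [0, 0, 0], 0.8]
    - [[0, 0, 0], [0, 0, 0], 0.8]
    - [[0, 0, 0], [0, 0, 0], 0.8]
    - [[0, 0, 0], [0, 0, 0], 0.8]
    - [[0, 0, 0], [0, 0, 0], 0.8]
    - [[0, 0, 0], [0, 0, 0], 0.8]

```text
time_s: 28.25
tool_pos: [496.3, 18.6, 278.1]
tool_rot: [0.79, 0.613, -0.0, -0.0]
contact_force: [1.3, 0.0, -8.4]
finger_gap: 14.5
gripper_force: 50.0
```

```bash
python3 -c "
from h import *
go([496.4,18.8,278]); print(ticket.job_done())"
```

```text
t 28.25 pos [496.3  18.6 278.1] yaw_y -14.32 z [-1.e-04 -0.e+00 -1.e+00] F [ 1.3  0.  -8.4] gap 14.5 gf 50.0
shift cm [0.02 0.01 0.01]
the job is handed in; nothing more can be done
None
```

The job is handed in at 28 s: cream tin on the dye pot and dark tin on the cream tin, each centred within about 1 mm, and the carrier held still by its grip about 80 mm above the slab, level to within about 1°.

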